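# Clamp the re-glued cookie-press barrel

### The job

The walnut barrel of the cookie press has just been re-glued: take it out of the cutter drawer and set it upright over the clamp's spindle, fully down, and let go of it. Then pump the clamp's trigger, without pushing the bar or pad by hand, until the pad bears on the barrel, and finish while still holding the trigger squeezed so that the pad's spring is pushed in about 5 mm: a firm, steady grip, never crushing the barrel by pushing the spring in to its end. Do not disturb the cutters and the sugar shaker.

Things in the scene. Friction and masses are not known exactly. Their poses are not given: they have to be found in the camera images.
- barrel: dark walnut tube, 50 mm outside diameter, 26 mm bore right through, 70 mm tall, about 90 g, standing upright in the drawer (in one of two places about 120 mm apart; the flower cutters stand in the other). Origin: centre of its underside, z up its axis. Can be gripped across its diameter near the top; leave room beside it for the fingers across the drawer's width (drawer y).
- drawer: fixed beech drawer lying on the bench, open above, 520 mm along its x, 210 mm along its y, walls 10 to 12 mm thick and 55 mm high, inner floor 10 mm above the bench; a low gate with a steel bolt closes its far (+x) end. Origin: centre of its underside.
- clamp: fixed gluing clamp on the bench. Origin on the bench under the spindle's axis, z up; its y runs along the clamp from the anvil (-y) to the trigger (+y). Beech base 80 mm wide, from y -60 to +262 mm, 12 mm thick. Dark steel anvil: face at y -29 mm, 68 mm high, 36 mm wide. Upright walnut fixed grip: y +130 to +144 mm, 26 mm wide, top 116 mm above the bench
- spindle_foot (a point): foot of the upright steel spindle (16 mm diameter), on the base 12 mm above the bench; axes as the clamp's. The seated barrel's underside is at this height. A barrel centred here has 4 mm to the anvil and 5 mm play all round on the spindle, and is pushed over to the anvil when clamped
- spindle_top (a point): top of the spindle, 94 mm above its foot, edge rounded 3 mm
- grip_face (a point): middle of the flat outer (-y) face of the fixed grip at 94 mm above the bench: where the finger across from the trigger may bear; axes as the clamp's
- trigger_push (a point): middle of the pushed (+y) face of the upright walnut trigger plate, 34 mm wide (x), 12 thick (y), 52 tall, 68 to 120 mm above the bench, moves along the clamp's y. Grip face to pushed face: 60 mm with the trigger out, 38 fully squeezed. Fingers from above, closing along the clamp's y, clear all else with the tips over 72 mm above the bench
- trigger (a joint): trigger travel in m towards the fixed grip (-y): 0 out, 0.022 at its stop. A return spring pushes it out (3 N out, 5.2 N at the stop). A pawl on it drives the toothed bar 1:1 when squeezed and slips back over the teeth (8 mm pitch) on the way out: each stroke has up to 8 mm lost motion, a full stroke gains 14 to 22 mm
- bar (a joint): travel in m of toothed bar and pad to the spindle (-y): 0 fully back (pad front 70 mm from the spindle axis), starts 0.010 to 0.024, ends 0.07. The pad meets the barrel set against the anvil at 0.049: second or third stroke. 4 N friction keeps the bar in place; no back stop: when the trigger is let go a tight pad eases to under 4 N. Bar at x 0, 47 mm high, its pad carrier 66 mm
- pad (a joint): how far in m the sprung pad is pushed in on its carrier: 0 free, 0.014 bottomed. Spring 2.5 N per mm, so it shows the clamping force: 0.005 is 12.5 N
- pad_front (a point): middle of the front of the black rubber-faced pad (32 mm wide, 44 mm tall, centre 44 mm above the bench), which comes to bear on the barrel; axes as the clamp's
- flowers: three nested tin flower cutters, about 70 mm across, 28 mm high, loose in the drawer. Origin: centre of the underside
- shaker: blue sugar shaker with steel top, 62 mm diameter, 118 mm tall, loose in the drawer near the gate. Origin: centre of the underside
- diamond: polished steel diamond cutter, 80 by 48 mm, 30 mm high, loose on the bench beyond the clamp. Origin: centre of the underside
Mind the look-alikes: they are no part of the job. There is more than one size of the barrel; the one meant has the size given above.

How it is judged (in metres and radians):
On the way, in this order (a step that is already met when the one before it is completed fails the run):
1. the barrel stands upright and fully down over the spindle, let go (horizontal distance between barrel and spindle_foot below 0.0055 m and z of barrel in the frame of spindle_foot below 0.004 m and angle between barrel's own z axis and vertical below 0.08 rad and contact force between the fingers and barrel below 0.1 N and contact force between pad and barrel below 0.5 N), for 0.2 s.
2. the trigger is squeezed by the fingers and drives the pad towards the barrel (value of joint trigger above 0.004 m and contact force between the fingers and trigger above 2 N and value of joint bar above 0.028 m), for 0.02 s.
3. the pad bears on the barrel (contact force between pad and barrel above 2 N), for 0.1 s.
At the end, for the whole second after the job is handed in: The barrel stands upright on the spindle, underside within 4 mm of the base, its axis within 5.5 mm of the spindle's, at rest and not touched by the robot; the fingers still push the trigger plate (over 5 N) and the pad presses the barrel with 6 to 25 N (spring pushed in about 2.5 to 10 mm) (horizontal distance between barrel and spindle_foot below 0.0055 m and z of barrel in the frame of spindle_foot below 0.004 m and angle between barrel's own z axis and vertical below 0.08 rad and contact force between pad and barrel between 6 and 25 N and contact force between the fingers and trigger above 5 N and contact force between each of the arm, the fingers and barrel below 0.5 N and linear speed of barrel below 0.02 m/s); the arm keeps its last pose, push and grip.
It fails at once if the barrel is crushed: the pad presses it with over 32 N (contact force between pad and barrel above 32 N).
It fails at once if the robot pushes the bar or pad by hand instead of with the trigger (over 3 N) (contact force between any of the fingers, the arm and pad above 3 N or contact force between any of the fingers, the arm and bar above 3 N).
It fails at once if a cutter or the sugar shaker is knocked aside (over 40 mm) or the shaker tipped (distance of any of flowers, shaker, diamond from where it was at the start of the episode above 0.04 m or angle between shaker's own z axis and vertical above 0.3 rad).
It also fails if it takes over 64 s, if anything falls off the work surface, if the arm or the gripper's body presses on something with over 40 N, if the wrist force passes 120 N, or if a joint passes its speed limit or range.

### The arm

A 7-joint arm with a two-finger parallel gripper is mounted at the origin on the work surface. World frame = base frame: x ahead of the robot, y to its left, z up, the work surface at z = 0. Lengths are in m, angles in degrees, forces in N, time in s.
With the tool pointing down it reaches from about 0.35 to 0.775 m from the base axis. Payload 3.1 kg.
Tool frame: the origin (TCP) lies on the centre line of the jaws, within the pads' length; the fingertips stand 17 mm ahead of it and the grasp point (between the pads) lies 2 mm behind it (robot.tip_reach is the distance from the TCP to the fingertips, in m); z points along the fingers, y is the line along which they close (so a half turn about z gives the same grasp; the last joint's range is limited). The gripper opens to 85 mm and grips with 20 to 120 N. Pads are 22 mm wide; open, the fingers measure 114 mm over their backs; the gripper's body (76 mm by 85 mm) begins 54 mm behind the grasp point. The pads swing forward as they close: fully open they stand 13 mm farther back than shut.
Start: joints at [73.7, 17.813, 0.802, 86.603, -0.252, 75.585, -1.558], TCP at [0.132, -0.534, 0.222] pointing down, gripper open.
Joint ranges: [-154.91, 154.91], [-16.99, 109.72], [-72.82, 74.43], [7.12, 147.25], [-82.49, 262.49], [11.32, 116.49], [-174.64, 174.64]. Speed limits (degrees/s): [159.86, 159.86, 180, 180, 180, 180, 180].

### API

Orientations are given as [roll, pitch, yaw] about the fixed x, y, z axes, in that order (R = Rz(yaw) Ry(pitch) Rx(roll)).
In Python, from station import robot, fingers, vision, workorder, recognise gives the robot as it stands. Calls block until the motion is done:
- robot.move_to(position, orientation): joint-space move of the TCP to a pose.
- robot.line_to(position, orientation=None, velocity=0.15, f_stop=None): straight line of the TCP; orientation=None keeps the orientation; velocity is the mean speed in m/s. With f_stop (N) it stops when the force on the tool has changed by that much, and returns True; else False.
- robot.move_j(angles): joint-space move.
- fingers.gripper_to(opening, force=None): opening from 0.0 (shut) to 1.0 (fully open); force is the grip in N (None keeps the last); returns when the fingers have stopped.
- robot.pause(seconds).
- robot.inverse_kinematics(position, orientation): joint angles nearest the present ones, or None.
- vision.grab_frame(name): name is "side" or "top"; returns the picture (420x560x3 uint8, red, green, blue); there is no depth.
- vision.calibration(name): a dict with "mtx" (3x3 intrinsics, pixels), "extrinsics" (4x4, takes a point from world to camera coordinates). Camera axes: x right, y up, looking along -z (the intrinsics and any distortion apply to the point x, -y, -z); pixel columns grow to the right and rows downward; lengths in m; the calibration is good to about 2 mm. A picture is of the moment at which its call begins. calibration takes no time and is no camera call.
A pose or a line that the arm cannot do raises robot.PlanningError and nothing moves.
- workorder.close_job(): hands the job in; it is judged then, once.
Trained networks look in the newest picture that a camera, given by its name, has taken for a name from the list of things; names that differ only in an ending like _2 or _b are one class to them, and where a whole thing is asked for, a point or a joint stands for the part that bears it (a point fixed in the world has none). Each returns a list of dicts, best first, with "p" (0 to 1); they miss things now and then, are a little off and sometimes report something else, mostly with a low value. They report only what shows in the picture. A call takes as long as a camera call. They do not tell look-alikes from the thing itself.
- recognise(label, camera): "rect" ([centre column, centre row, width, height] in pixels, round what is visible of it).
Readings, each from a call of its own:
- robot.current_time_s(): time.
- robot.current_joint_positions(): joint angles.
- robot.current_dq(): joint speeds.
- robot.current_joint_torque(): joint torques, N m.
- robot.current_tool_pos(): TCP position.
- robot.current_eef_rot(): TCP orientation.
- robot.current_contact_force(): force on the tool from outside, world axes, zero at the start.
- robot.current_torque(): the same for the moment, N m.
- robot.current_finger_gap(): opening from 0.0 (shut) to 1.0 (fully open).
- robot.current_gripper_force(): force on a finger pad.
Only numpy, scipy, OpenCV 4.12 (cv2) and the standard library are available. Lean on these libraries where they do the work, as an engineer would, in place of code of your own. Each camera call takes 0.05 s, during which the arm holds its last target. There are 200 camera calls.

## Working session

There is one attempt and no reset: what is moved stays moved. The work goes in short steps, each a Python script; the robot and the scene stay as the last script left them, time stands still between calls to the robot, and variables do not carry over. Pictures are saved under pics/ and viewed, at most 10 in all, crops included, and the job is handed in when it is done.

```bash
mkdir -p pics; ls; python3 - <<'E'
from station import robot, fingers, vision, workorder, recognise
import cv2,numpy as np
for n in("side","top"):
    im=vision.grab_frame(n); cv2.imwrite(f"pics/{n}0.png",im[:,:,::-1])
    c=vision.calibration(n); print(n,np.round(c["mtx"],1).tolist(),np.round(c["extrinsics"],4).tolist(),[k for k in c])
    for l in("barrel","drawer","clamp","flowers","shaker","diamond","trigger","bar","pad"):
        print(l,[(np.round(d["rect"]).tolist(),round(d["p"],2)) for d in recognise(l,n)][:3])
print(robot.current_time_s(),robot.current_eef_rot(),robot.tip_reach)
E
```

```text
pics
side [[441.2, 0.0, 286.3], [0.0, 441.2, 211.8], [0.0, 0.0, 1.0]] [[0.9972, -0.0749, 0.0094, -0.5897], [0.0321, 0.5338, 0.845, -0.1722], [-0.0682, -0.8423, 0.5347, -0.868], [0.0, 0.0, 0.0, 1.0]] ['mtx', 'extrinsics']
barrel [([270.0, 194.0, 16.0, 28.0], 0.97), ([225.0, 154.0, 24.0, 31.0], 0.84), ([236.0, 237.0, 19.0, 28.0], 0.82)]
drawer [([274.0, 200.0, 217.0, 63.0], 0.76)]
clamp [([266.0, 315.0, 80.0, 152.0], 0.63), ([266.0, 316.0, 17.0, 21.0], 0.63)]
flowers [([224.0, 196.0, 24.0, 18.0], 0.8)]
shaker [([330.0, 183.0, 23.0, 44.0], 0.83)]
diamond [([387.0, 281.0, 22.0, 34.0], 0.93)]
trigger [([280.0, 263.0, 23.0, 48.0], 0.62)]
bar [([270.0, 297.0, 29.0, 62.0], 0.63)]
pad [([264.0, 317.0, 13.0, 23.0], 0.67)]
top [[508.8, 0.0, 292.3], [0.0, 508.8, 205.5], [0.0, 0.0, 1.0]] [[0.0029, -0.9995, -0.0321, 0.1704], [0.9913, -0.0013, 0.1313, -0.6292], [-0.1313, -0.0322, 0.9908, -1.0848], [0.0, 0.0, 0.0, 1.0]] ['mtx', 'extrinsics']
barrel [([230.0, 232.0, 23.0, 25.0], 0.76), ([308.0, 271.0, 15.0, 13.0], 0.67), ([134.0, 292.0, 48.0, 35.0], 0.65)]
drawer [([226.0, 230.0, 114.0, 238.0], 0.77)]
clamp [([407.0, 240.0, 151.0, 69.0], 0.56)]
flowers [([226.0, 289.0, 30.0, 28.0], 0.89)]
shaker []
diamond [([224.0, 288.0, 29.0, 31.0], 0.72), ([375.0, 138.0, 29.0, 29.0], 0.61)]
trigger [([370.0, 232.0, 17.0, 20.0], 0.53), ([375.0, 139.0, 29.0, 29.0], 0.41)]
bar [([392.0, 238.0, 84.0, 32.0], 0.69), ([227.0, 164.0, 34.0, 31.0], 0.64), ([369.0, 230.0, 15.0, 26.0], 0.45)]
pad [([370.0, 230.0, 16.0, 22.0], 0.72), ([430.0, 245.0, 12.0, 19.0], 0.42)]
1.0 [1.79999864e+02 2.55075292e-05 1.39170384e+01] 0.017
```

```bash
python3 - <<'E'
import cv2
a=cv2.imread("pics/top0.png")[90:340,140:500]; cv2.imwrite("pics/t1.png",cv2.resize(a,None,fx=2.2,fy=2.2,interpolation=cv2.INTER_CUBIC))
a=cv2.imread("pics/side0.png")[130:410,140:440]; cv2.imwrite("pics/s1.png",cv2.resize(a,None,fx=2.1,fy=2.1,interpolation=cv2.INTER_CUBIC))
E
```

```text
(no output)
```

View pics/t1.png

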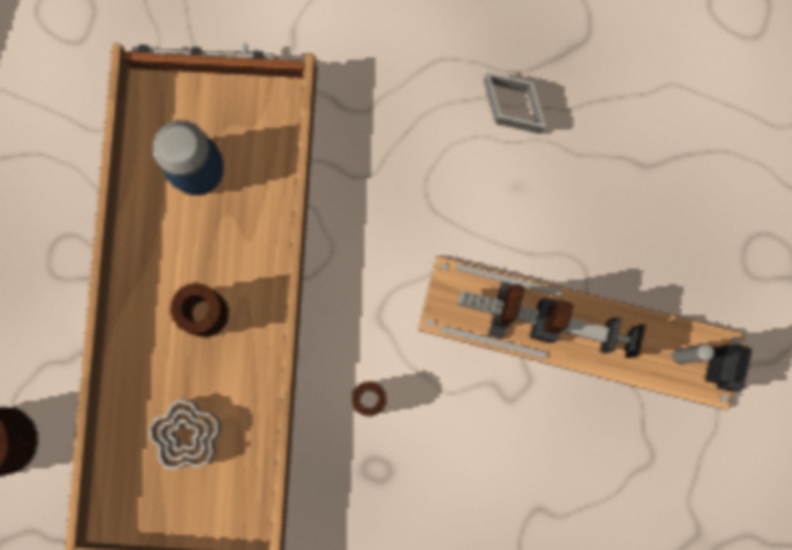

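View pics/s1.png

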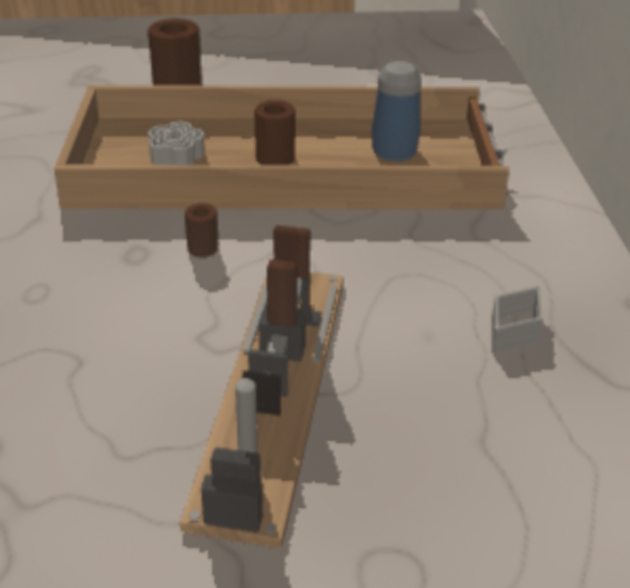

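```bash
cat > h.py <<'E'
from station import robot, fingers, vision, workorder, recognise
import numpy as np, cv2
from scipy.optimize import least_squares
C={n:vision.calibration(n) for n in("side","top")}
def proj(n,P):
    E=np.array(C[n]["extrinsics"]);p=np.atleast_2d(P)@E[:3,:3].T+E[:3,3]
    p=p*[1,-1,-1]; q=p@np.array(C[n]["mtx"]).T; return q[:,:2]/q[:,2:]
def ray(n,px,z):
    E=np.array(C[n]["extrinsics"]);R=E[:3,:3];o=-R.T@E[:3,3]
    d=R.T@(np.linalg.inv(C[n]["mtx"])@[px[0],px[1],1]*[1,-1,-1]); return o+d*(z-o[2])/d[2]
def T(pose,P):
    x,y,a=pose;c,s=np.cos(a),np.sin(a);P=np.atleast_2d(P)
    return P@np.array([[c,-s,0],[s,c,0],[0,0,1]]).T+[x,y,0]
tz=lambda u,v:(140+u/2.2,90+v/2.2)
sz=lambda u,v:(140+u/2.1,130+v/2.1)
E
cat > fit.py <<'E'
from h import *
obs=[("top",tz(437,255),(.04,.262,.012)),("top",tz(420,330),(-.04,.262,.012)),("top",tz(728,408),(-.04,-.06,.012)),("top",tz(744,331),(.04,-.06,.012)),
("top",tz(706,352),(0,0,.106)),("side",sz(246,384),(0,0,.106)),("side",sz(187,520),(-.04,-.06,.012)),("side",sz(281,530),(.04,-.06,.012)),("side",sz(344,277),(.04,.262,.012))]
f=lambda p:np.concatenate([proj(n,T(p,P))[0]-u for n,u,P in obs])
r=least_squares(f,[.5,-.3,-.23],loss="soft_l1"); print(r.x,np.degrees(r.x[2]));print(f(r.x).reshape(-1,2).round(1).tolist())
bz=.01
# barrel: outline points
def box(n,xy):
    a=np.linspace(0,2*np.pi,60);c=np.c_[xy[0]+.025*np.cos(a),xy[1]+.025*np.sin(a)]
    q=np.r_[proj(n,np.c_[c,0*a+bz]),proj(n,np.c_[c,0*a+bz+.07])];return q.min(0),q.max(0)
print("ray top",ray("top",tz(199,309),.08))
print("ray side",ray("side",sz(274,110),.08))
for l,n in(("top",0),("side",0)):
    print(l,box(l,ray("top",tz(199,309),.08)[:2]))
ims={n:cv2.imread(f"pics/{n}0.png") for n in C}
k=4
for n,(x0,x1,y0,y1) in dict(top=(310,500,190,290),side=(210,320,220,395)).items():
    s=4 if n=="top" else 3.4
    im=cv2.resize(ims[n][y0:y1,x0:x1],None,fx=s,fy=s,interpolation=cv2.INTER_CUBIC)
    def poly(P,col,closed=True):
        q=((proj(n,T(r.x,np.array(P)))-[x0,y0]+.5)*s).round().astype(int)
        cv2.polylines(im,[q.reshape(-1,1,2)],closed,col,1)
    poly([(-.04,-.06,.012),(.04,-.06,.012),(.04,.262,.012),(-.04,.262,.012)],(0,255,0))
    a=np.linspace(0,6.28,20);
    for z in(.012,.106):poly(np.c_[.008*np.cos(a),.008*np.sin(a),0*a+z],(0,0,255))
    poly([(-.013,.13,.116),(.013,.13,.116),(.013,.144,.116),(-.013,.144,.116)],(255,0,0))
    poly([(-.017,.178,.12),(.017,.178,.12),(.017,.19,.12),(-.017,.19,.12)],(255,255,0))
    poly([(-.018,-.029,.068),(.018,-.029,.068)],(255,0,255),False)
    cv2.imwrite(f"pics/o_{n}.png",im)
E
python3 fit.py
python3 - <<'E'
import cv2,numpy as np
a=cv2.imread('pics/o_top.png');b=cv2.imread('pics/o_side.png');print(a.shape,b.shape)
E
```

```text
[ 0.53017739 -0.17658691 -0.24900867] -14.267145861771688
[[-0.5, -0.5], [-1.2, -0.5], [0.0, -0.1], [0.2, -0.1], [-0.4, -0.8], [-0.4, -0.1], [-3.8, 1.2], [0.6, 4.3], [-0.5, -1.6]]
ray top [0.5706625  0.30209069 0.08      ]
ray side [0.57305449 0.30099095 0.08      ]
top (array([218.8440368 , 218.84739461]), array([246.06270904, 243.96638631]))
side (array([259.6411349 , 177.57374483]), array([279.36634852, 210.81678141]))
(400, 760, 3) (595, 374, 3)
```

View pics/o_top.png

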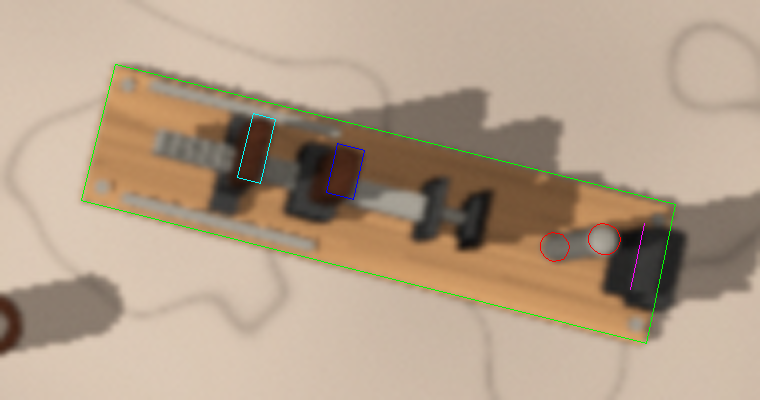

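View pics/o_side.png

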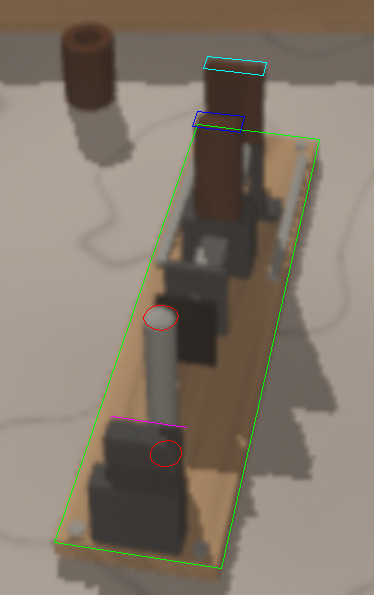

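The views agree. The target is the 50 mm barrel in the drawer, at top px (230.5, 230.5), about (0.571, 0.302). The larger and smaller tubes outside the drawer are look-alikes. The clamp overlay matches the base, spindle, grip and trigger, so the clamp is at (0.530, -0.177) with yaw -14.3°.

```bash
python3 - <<'E'
from h import *
b=[.5713,.3018]; o=[180,0,-4]
d=[180,0,176]
for q in(o,d):print(q,robot.inverse_kinematics([*b,.25],q))
s=[.5302,-.1766]
for y in(-104.27,75.73):print(y,robot.inverse_kinematics([*s,.22],[180,0,y]))
fingers.gripper_to(1.0)
robot.move_to([*b,.22],o); print(robot.current_time_s())
print(robot.line_to([*b,.063],velocity=.12,f_stop=8))
fingers.gripper_to(0.3,force=40); print("gap",robot.current_finger_gap(),robot.current_gripper_force())
robot.line_to([*b,.24],velocity=.15); print("gap",robot.current_finger_gap(),robot.current_gripper_force(),robot.current_contact_force(),robot.current_time_s())
for n in C:
    im=vision.grab_frame(n); cv2.imwrite(f"pics/{n}2.png",im[:,:,::-1])
a=cv2.imread("pics/side2.png")[20:300,130:430]; cv2.imwrite("pics/s2.png",cv2.resize(a,None,fx=2,fy=2))
E
```

```text
[180, 0, -4] [  -0.35881462   38.77744603  -56.18888686   64.8929205    31.36147948
   90.87136296 -143.16267987]
[180, 0, 176] [-12.31846121  31.90752949 -29.94093574  65.47997027  15.32843458
  86.30755411  46.61401498]
-104.27 [ -26.23694655   29.38438527   64.59110801   86.99141187  -26.70040715
   80.53126518 -154.374523  ]
75.73 [ 39.39221817  21.85347455 -31.40904445  84.440854    11.48746555
  76.92159413  -7.05269868]
4.5167
False
gap 0.5510403936113288 40.64932839246467
gap 0.555407068953415 41.13226787536405 [-0.15572125 -0.31634001 -0.2686957 ] 7.7583
```

View pics/s2.png

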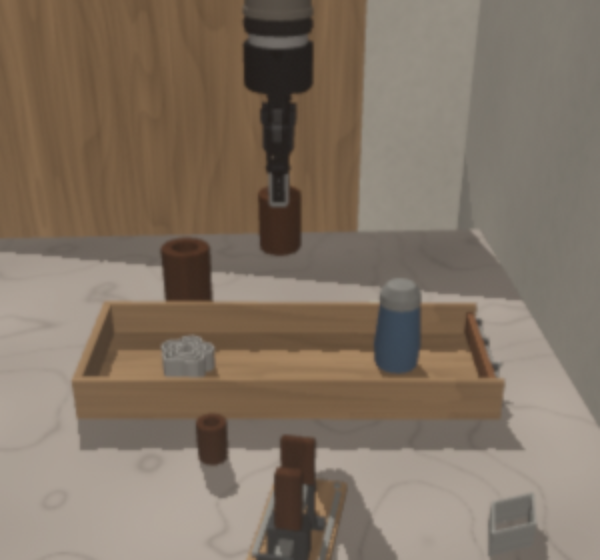

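```bash
python3 - <<'E'
from h import *
print(robot.current_joint_positions().round(0), robot.current_tool_pos())
print("expected px",proj("side",[[.5713,.3018,.222],[.5733,.3018,.222],[.5713,.3018,.187]]))
im=cv2.imread("pics/side2.png").astype(int)
for r in range(122,142,3):
    row=im[r,245:300]; m=np.where((row.sum(1)<170)&(row[:,2]>row[:,0]+8))[0]; print(r,m.min()+245,m.max()+245,(m.min()+m.max())/2+245.5)
s=[.5302,-.1766]; o=[180,0,75.73]
robot.move_to([.55,.06,.27],o); robot.move_to([*s,.185],o)
print(robot.current_time_s(),robot.current_finger_gap(),robot.current_tool_pos())
for n in C:
    im=vision.grab_frame(n); cv2.imwrite(f"pics/{n}3.png",im[:,:,::-1])
a=cv2.imread("pics/side3.png")[180:380,180:360]; b=cv2.imread("pics/top3.png")[180:300,330:510]
cv2.imwrite("pics/s3.png",np.hstack([cv2.resize(a,None,fx=2.2,fy=2.2),cv2.copyMakeBorder(cv2.resize(b,None,fx=2.2,fy=2.2),0,176,0,0,cv2.BORDER_CONSTANT)]))
E
```

```text
[  -5.   35.  -44.   66.   23.   87. -139.] [0.5709108  0.3013054  0.23873268]
expected px [[269.12939322 129.30825813]
 [269.97563623 129.29185324]
 [269.29580633 143.06013651]]
122 260 279 270.0
125 260 279 270.0
128 260 279 270.0
131 260 279 270.0
134 260 279 270.0
137 260 279 270.0
140 260 279 270.0
10.325 0.5582983724963059 [ 0.53120029 -0.17379266  0.18589744]
```

View pics/s3.png

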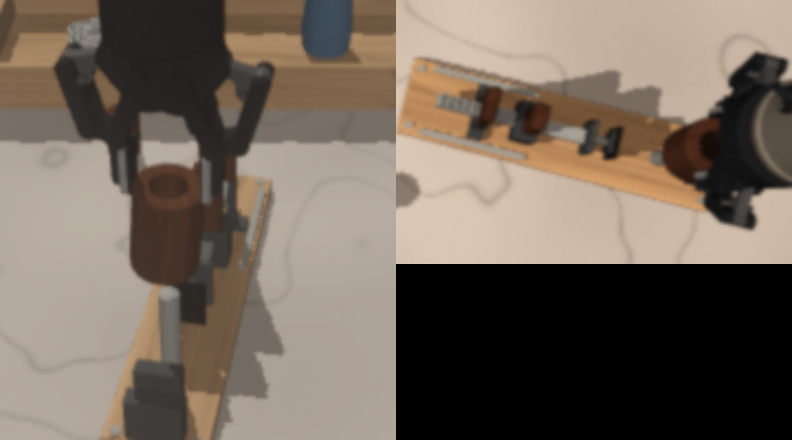

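```bash
python3 - <<'E'
from h import *
print(robot.current_tool_pos(),robot.current_eef_rot(),robot.current_dq().round(2))
im=vision.grab_frame("side").astype(int); it=vision.grab_frame("top").astype(int)
mk=lambda a:((a.sum(2)<270)&(a[:,:,0]>a[:,:,2]*1.35)).astype(np.uint8)
def comp(m,u):
    n,l,s,_=cv2.connectedComponentsWithStats(m,connectivity=4);k=l[u[1],u[0]];print("lab",k,s[k]);return l==k
M=comp(mk(im),(255,290))
for r in range(270,306,5):
    m=np.where(M[r])[0]; print(r,m.min() if len(m) else 0,m.max() if len(m) else 0)
c=np.where(M.any(0))[0]
print("bottom rows",[(k,np.where(M[:,k])[0].max()) for k in range(245,266,4)])
Mt=comp(mk(it),(460,248)); print("top left edge",[(r,np.where(Mt[r])[0].min()) for r in range(235,262,3) if Mt[r].any()])
def sil(n,xy,z0):
    a=np.linspace(0,2*np.pi,120);c=np.c_[xy[0]+.025*np.cos(a),xy[1]+.025*np.sin(a)]
    q=np.r_[proj(n,np.c_[c,0*a+z0]),proj(n,np.c_[c,0*a+z0+.07])]
    return cv2.convexHull(q.astype(np.float32)).reshape(-1,2)
p=robot.current_tool_pos(); h=sil("side",p[:2],p[2]-.053); 
m=np.zeros(im.shape[:2],np.uint8); cv2.fillPoly(m,[h.round().astype(int)],1)
for r in range(270,306,5):
    k=np.where(m[r])[0]; print("exp",r,k.min() if len(k) else 0,k.max() if len(k) else 0)
print("exp bottom",[(k,np.where(m[:,k])[0].max()) for k in range(245,266,4)])
h=sil("top",p[:2],p[2]-.053);m=np.zeros(im.shape[:2],np.uint8); cv2.fillPoly(m,[h.round().astype(int)],1)
print("exp top",[(r,np.where(m[r])[0].min()) for r in range(235,262,3) if m[r].any()])
for d in([.002,0,0],[0,.002,0]):print("jac",proj("side",[p+d,p])@np.eye(2),proj("top",[p+d,p]))
E
```

```text
[ 0.53146245 -0.17331621  0.18620502] [ 1.79879040e+02 -8.26593556e-02  7.60155196e+01] [-0.02  0.04  0.43 -0.    0.41  0.07  0.07]
lab 79 [ 240  253   43   57 1723]
270 240 280
275 240 281
280 240 280
285 240 271
290 240 270
295 240 270
300 240 269
305 244 266
bottom rows [(245, np.int64(305)), (249, np.int64(307)), (253, np.int64(308)), (257, np.int64(308)), (261, np.int64(308)), (265, np.int64(305))]
lab 16 [ 367  219  111   51 1786]
top left edge [(235, np.int64(367)), (238, np.int64(370)), (241, np.int64(369)), (244, np.int64(392)), (247, np.int64(419)), (250, np.int64(424)), (253, np.int64(451)), (256, np.int64(453)), (259, np.int64(455))]
exp 270 239 273
exp 275 240 273
exp 280 240 273
exp 285 240 273
exp 290 240 273
exp 295 241 273
exp 300 241 273
exp 305 242 271
exp bottom [(245, np.int64(308)), (249, np.int64(310)), (253, np.int64(311)), (257, np.int64(311)), (261, np.int64(310)), (265, np.int64(309))]
exp top [(235, np.int64(461)), (238, np.int64(455)), (241, np.int64(452)), (244, np.int64(451)), (247, np.int64(451)), (250, np.int64(451)), (253, np.int64(452)), (256, np.int64(453)), (259, np.int64(457))]
jac [[257.29155193 272.70466547]
 [255.94842986 272.76039656]] [[471.57004614 245.6143538 ]
 [471.61575548 246.67099706]]
jac [[255.92577983 271.89079197]
 [255.94842986 272.76039656]] [[470.5495361  246.66963602]
 [471.61575548 246.67099706]]
```

```bash
python3 - <<'E'
from h import *
for i in range(3):
    robot.pause(.15); print(robot.current_tool_pos(),robot.current_joint_positions().round(2))
print(robot.inverse_kinematics([.5302,-.1766,.185],[180,0,75.73]).round(2))
robot.line_to([.5302,-.1766,.178],[180,0,75.73],velocity=.05); 
for i in range(3): print(robot.current_tool_pos()); robot.pause(.15)
print(robot.current_contact_force(),robot.current_time_s())
E
```

```text
[ 0.5306207  -0.17558302  0.18538709] [ 57.51  32.72 -62.17  87.11  29.28  77.87 -21.25]
[ 0.53029896 -0.17638723  0.18507923] [ 57.57  32.74 -62.14  87.11  29.29  77.87 -21.24]
[ 0.53018273 -0.17664825  0.18497816] [ 57.59  32.75 -62.13  87.11  29.29  77.87 -21.24]
[ 57.6   32.75 -62.13  87.11  29.29  77.87 -21.24]
[ 0.52969091 -0.17671539  0.17731963]
[ 0.53022127 -0.17659462  0.1779925 ]
[ 0.53029703 -0.17658616  0.17812567]
[-0.2470192  -0.47864117  0.09783838] 11.7167
```

```bash
python3 - <<'E'
from h import *
s=[.5302,-.1766]
h=robot.line_to([*s,.085],velocity=.05,f_stop=5); print(h,robot.current_tool_pos(),robot.current_contact_force())
if not h:
    h=robot.line_to([*s,.056],velocity=.03,f_stop=5); robot.pause(.2); print(h,robot.current_tool_pos(),robot.current_contact_force(),robot.current_eef_rot(),robot.current_time_s())
E
```

```text
False [ 0.53039935 -0.17659706  0.08527032] [ 0.55023533  0.8929381  -0.52481233]
True [ 0.53002227 -0.17650493  0.06607209] [-4.23241088e-03 -7.31601475e-03  5.20474426e+00] [-1.79964470e+02  3.99374412e-04  7.57236789e+01] 14.5833
```

```bash
python3 - <<'E'
from h import *
s=[.5302,-.1766]
fingers.gripper_to(1.0); robot.pause(.3)
robot.line_to([*s,.23],velocity=.12)
o=[180,0,-14.27]
P=lambda y,z:T([.5302,-.1766,np.radians(-14.27)],[0,y,z])[0]
print(robot.inverse_kinematics(P(.158,.2),o),robot.inverse_kinematics(P(.158,.2),[180,0,165.73]))
robot.move_to(P(.158,.22),o); robot.pause(.4); print(robot.current_tool_pos(),P(.158,.22),robot.current_finger_gap(),robot.current_time_s())
for n in C:
    im=vision.grab_frame(n); cv2.imwrite(f"pics/{n}4.png",im[:,:,::-1])
a=cv2.imread("pics/side4.png")[180:380,180:360]; b=cv2.imread("pics/top4.png")[180:300,330:510]
cv2.imwrite("pics/s4.png",np.hstack([cv2.resize(a,None,fx=2.2,fy=2.2),cv2.copyMakeBorder(cv2.resize(b,None,fx=2.2,fy=2.2),0,176,0,0,cv2.BORDER_CONSTANT)]))
E
```

```text
[  29.77198058   26.24874605  -42.09237104   84.35028169   17.77377928
   76.2135796  -117.88004019] [ 40.26313975  33.1498137  -61.69967379  83.97625542  29.247163
  80.21473106  53.30279688]
[ 0.5691313  -0.02364588  0.21999694] [ 0.56914567 -0.0234751   0.22      ] 1.001633216360668 18.7833
```

View pics/s4.png

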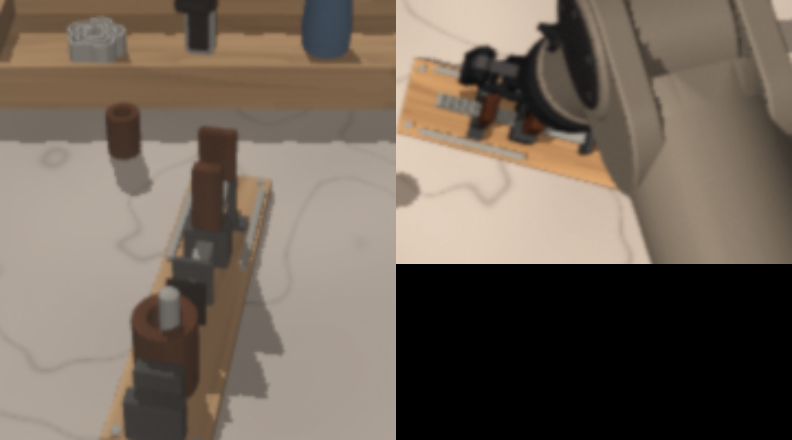

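The barrel is seated over the spindle and released: side crop ring at (165, 315), spindle protruding at (169, 305). Next I pump with the open gripper, using only the +y finger to push the trigger plate.

```bash
cat >> h.py <<'E'
A=np.radians(-14.27); O=[180,0,-14.27]; uy=T([0,0,A],[0,1,0])[0]
P=lambda y,z=.092:T([.5302,-.1766,A],[0,y,z])[0]
def step(y,v=.02):
    robot.line_to(P(y),velocity=v); robot.pause(.25)
    f=robot.current_contact_force(); t=robot.current_tool_pos()-P(0)
    print(round(y,4),"act",(t@uy).round(4),"F",(f@uy).round(2),"all",f.round(1),"t",round(robot.current_time_s(),1)); return f@uy
E
python3 - <<'E'
from h import *
print(robot.line_to(P(.158),O,velocity=.1,f_stop=6)); f0=step(.157)
for y in np.arange(.150,.1259,-.004):
    f=step(y)
    if f-f0>22: break
E
```

```text
False
0.157 act 0.157 F 0.01 all [ 0.6 -0.1  0.6] t 20.8
0.15 act 0.1502 F -0.56 all [-0.3 -0.5  0.6] t 21.6
0.146 act 0.1467 F 2.46 all [-0.7  2.7  0.1] t 22.2
0.142 act 0.1441 F 6.47 all [ 1.1  6.4 -1.2] t 22.8
0.138 act 0.1411 F 6.4 all [ 2.   6.1 -2.2] t 23.4
0.134 act 0.1375 F 7.14 all [ 2.5  6.7 -1.6] t 24.0
0.13 act 0.1338 F 8.59 all [ 2.6  8.2 -2.5] t 24.6
0.126 act 0.1301 F 8.28 all [ 2.1  8.  -3. ] t 25.2
```

```bash
python3 - <<'E'
from h import *
step(.123);f=step(.1215)
robot.pause(.4);print((robot.current_tool_pos()-P(0))@uy,robot.current_contact_force()@uy)
step(.154,.06)
for y in np.arange(.144,.113,-.003):
    f=step(y,.03)
    if f>12: break
im=vision.grab_frame("side"); cv2.imwrite("pics/side5.png",im[:,:,::-1])
a=im[180:380,180:360,::-1]; cv2.imwrite("pics/s5.png",cv2.resize(a,None,fx=2.8,fy=2.8))
E
```

```text
0.123 act 0.1273 F 8.93 all [ 2.3  8.6 -2.5] t 25.7
0.1215 act 0.126 F 8.47 all [ 2.6  8.1 -4. ] t 26.2
0.12601761106592552 8.225364393884535
0.154 act 0.1534 F -0.42 all [ 0.6 -0.6 -1.2] t 27.6
0.144 act 0.1445 F 2.57 all [-0.3  2.7  1.4] t 28.3
0.141 act 0.1422 F 5.38 all [ 0.8  5.3 -0. ] t 28.8
0.138 act 0.1403 F 6.07 all [ 0.9  6.  -1.3] t 29.3
0.135 act 0.1378 F 7.31 all [ 2.   7.  -1.6] t 29.8
0.132 act 0.1353 F 8.18 all [ 2.5  7.8 -1.9] t 30.3
0.129 act 0.1327 F 8.58 all [ 2.9  8.1 -2.9] t 30.8
0.126 act 0.1308 F 10.7 all [ 3.4 10.2 -3.3] t 31.3
0.123 act 0.1295 F 11.71 all [ 4.5 10.9 -4.4] t 31.8
0.12 act 0.1283 F 15.16 all [ 6.3 14.  -6.9] t 32.3
```

View pics/s5.png

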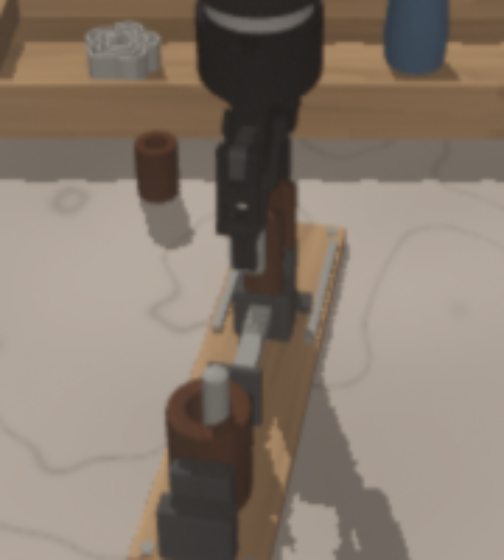

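```bash
python3 - <<'E'
from h import *
for y in (.118,.116,.1145,.113):
    f=step(y)
    if f>20.5: break
robot.pause(.6)
print((robot.current_tool_pos()-P(0))@uy,robot.current_contact_force()@uy,robot.current_dq().round(2),robot.current_finger_gap())
E
```

```text
0.118 act 0.1278 F 18.06 all [ 5.8 17.2 -8.9] t 32.8
0.116 act 0.127 F 18.71 all [ 7.5 17.4 -8.8] t 33.3
0.1145 act 0.1266 F 20.5 all [  8.6  19.  -10.2] t 33.8
0.113 act 0.126 F 20.59 all [  9.   19.  -10.5] t 34.3
0.12603857210465502 21.71986003335223 [-0.01 -0.05 -0.08  0.09  0.02  0.1  -0.02] 0.9969467686300834
```

```bash
python3 - <<'E'
from h import *
print((robot.current_tool_pos()-P(0))@uy,robot.current_contact_force()@uy)
print(workorder.close_job())
E
```

```text
0.12603857210465502 21.71986003335223
the job is handed in; nothing more can be done
None
```

I set the barrel on the spindle and let go of it, then pumped the pad onto it in two strokes and handed the job in with the trigger still squeezed. From the push force and travel, the spring is in about 5 mm (roughly 12 N); I couldn't read the pad directly, and no verdict came back.

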